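# Hang the parts baskets on the hook by size

### The job

The large parts basket already hangs on the rod of the hook stand. Thread the medium basket onto the rod by its strap handle over the upturned end, so that it hangs in front of the large one, let it go, and then hang the small basket in front of the medium one in the same way. In the end all three hang upright and at rest on the rod, in order of size with the largest at the back.

Things in the scene. Friction and masses are not known exactly. Their poses are not given: they have to be found in the camera images.
- hook_stand: fixed steel stand: base plate 150 x 100 x 12 mm, column 16 mm thick, 158 mm tall, and from its top a level round rod, 8 mm thick, axis 150 mm above the table, straight for 160 mm along the stand's own -x (roughly towards the robot) at y = 0, then turned up at the end. Origin: on the table under the column's axis, z up.
- hook_tip (a point): top of the rod's upturned end, 166 mm from the column's axis and 168 mm above the table, 14 mm above the rod's upper side; axes as the stand's. The strap must pass over it, the tray's rim under the rod
- large_basket: open tray of perforated sheet steel, 34 (x) x 84 (y) x 34 mm high; over it, in its y-z plane, a tall strap handle 12 mm wide, legs 39 mm apart inside, top peaked like a low roof; on the peak a black upright grip 14 x 14 mm, from 97 to 132 mm above the basket's underside. Hangs loose near the back of the rod, across it. Origin: centre of underside, z up. Same after a half turn.
- medium_basket: open tray of perforated sheet steel, 34 (x) x 66 (y) x 28 mm high; over it, in its y-z plane, a tall strap handle 12 mm wide, legs 39 mm apart inside, top peaked like a low roof; on the peak a black upright grip 14 x 14 mm, from 91 to 126 mm above the basket's underside. Stands on the table at first; 50 to 100 g. Origin: centre of underside, z up. Same after a half turn.
- small_basket: open tray of perforated sheet steel, 34 (x) x 50 (y) x 22 mm high; over it, in its y-z plane, a tall strap handle 12 mm wide, legs 39 mm apart inside, top peaked like a low roof; on the peak a black upright grip 14 x 14 mm, from 85 to 120 mm above the basket's underside. Stands on the table at first; 40 to 85 g. Origin: centre of underside, z up. Same after a half turn.
- large_basket_eye (a point): the large basket's underside of the strap's peak, 94 mm above its underside, 60 mm above the tray's rim, strap 3 mm thick: rests on the rod when hung, then 154 mm above the table and at the start 40 to 52 mm in front of the column's axis. Trays clear one another with eyes 40 mm apart; axes as the basket's
- medium_basket_eye (a point): the medium basket's underside of the strap's peak, 88 mm above its underside, 60 mm above the tray's rim, strap 3 mm thick: rests on the rod when hung, then 154 mm above the table; axes as the basket's
- small_basket_eye (a point): the small basket's underside of the strap's peak, 82 mm above its underside, 60 mm above the tray's rim, strap 3 mm thick: rests on the rod when hung, then 154 mm above the table; axes as the basket's
Things that resemble listed ones, but are neither listed nor needed, are in the scene too. Leave any yellow look-alike of the small_basket alone.

How it is judged:
On the way:
1. the medium basket hangs on the rod in front of the large one, let go, and the small one is not on the rod yet (x of medium_basket_eye in the frame of hook_stand between -0.162 and -0.008 m and y of medium_basket_eye in the frame of hook_stand between -0.012 and 0.012 m and z of medium_basket_eye in the frame of hook_stand between 0.146 and 0.162 m and angle between medium_basket's own z axis and vertical below 0.26 rad and contact force between medium_basket and the fingers below 0.1 N and ((x of large_basket_eye in the frame of hook_stand above -0.03 m and x of medium_basket_eye in the frame of hook_stand below -0.03 m) or (x of large_basket_eye in the frame of hook_stand above -0.055 m and x of medium_basket_eye in the frame of hook_stand below -0.055 m) or (x of large_basket_eye in the frame of hook_stand above -0.08 m and x of medium_basket_eye in the frame of hook_stand below -0.08 m) or (x of large_basket_eye in the frame of hook_stand above -0.105 m and x of medium_basket_eye in the frame of hook_stand below -0.105 m) or (x of large_basket_eye in the frame of hook_stand above -0.13 m and x of medium_basket_eye in the frame of hook_stand below -0.13 m)) and not (x of small_basket_eye in the frame of hook_stand between -0.162 and -0.008 m and y of small_basket_eye in the frame of hook_stand between -0.012 and 0.012 m and z of small_basket_eye in the frame of hook_stand between 0.146 and 0.162 m and angle between small_basket's own z axis and vertical below 0.26 rad)), for 0.2 s.
At the end, for the whole second after the job is handed in: All three baskets hang on the rod by their straps (peak within 12 mm of the rod sideways, 4 mm below to 12 mm above the rod axis, between column and upturned end), upright within 15 degrees, below 30 mm/s, let go; large at the back, then medium, small nearest the end (x of large_basket_eye in the frame of hook_stand between -0.162 and -0.008 m and y of large_basket_eye in the frame of hook_stand between -0.012 and 0.012 m and z of large_basket_eye in the frame of hook_stand between 0.146 and 0.162 m and angle between each of large_basket, medium_basket, small_basket's own z axis and vertical below 0.26 rad and contact force between each of large_basket, medium_basket, small_basket and the fingers below 0.1 N and linear speed of each of large_basket, medium_basket, small_basket below 0.03 m/s and x of medium_basket_eye in the frame of hook_stand between -0.162 and -0.008 m and y of medium_basket_eye in the frame of hook_stand between -0.012 and 0.012 m and z of medium_basket_eye in the frame of hook_stand between 0.146 and 0.162 m and x of small_basket_eye in the frame of hook_stand between -0.162 and -0.008 m and y of small_basket_eye in the frame of hook_stand between -0.012 and 0.012 m and z of small_basket_eye in the frame of hook_stand between 0.146 and 0.162 m and ((x of large_basket_eye in the frame of hook_stand above -0.03 m and x of medium_basket_eye in the frame of hook_stand below -0.03 m) or (x of large_basket_eye in the frame of hook_stand above -0.055 m and x of medium_basket_eye in the frame of hook_stand below -0.055 m) or (x of large_basket_eye in the frame of hook_stand above -0.08 m and x of medium_basket_eye in the frame of hook_stand below -0.08 m) or (x of large_basket_eye in the frame of hook_stand above -0.105 m and x of medium_basket_eye in the frame of hook_stand below -0.105 m) or (x of large_basket_eye in the frame of hook_stand above -0.13 m and x of medium_basket_eye in the frame of hook_stand below -0.13 m)) and ((x of medium_basket_eye in the frame of hook_stand above -0.03 m and x of small_basket_eye in the frame of hook_stand below -0.03 m) or (x of medium_basket_eye in the frame of hook_stand above -0.055 m and x of small_basket_eye in the frame of hook_stand below -0.055 m) or (x of medium_basket_eye in the frame of hook_stand above -0.08 m and x of small_basket_eye in the frame of hook_stand below -0.08 m) or (x of medium_basket_eye in the frame of hook_stand above -0.105 m and x of small_basket_eye in the frame of hook_stand below -0.105 m) or (x of medium_basket_eye in the frame of hook_stand above -0.13 m and x of small_basket_eye in the frame of hook_stand below -0.13 m))); the robot touches nothing.
It also fails if it takes over 64 s, if anything falls off the work surface, if the arm or the gripper's body presses on something with over 40 N, if the wrist force passes 120 N, or if a joint passes its speed limit or range.

### The arm

A 7-joint arm with a two-finger parallel gripper is mounted at the origin on a cart in front of the work surface, level with it; the furniture and walls round the work are solid. World frame = base frame: x ahead of the robot, y to its left, z up, the work surface at z = 0. Lengths are in m, angles in rad, forces in N, time in s.
With the tool pointing down it reaches from about 0.425 to 0.925 m from the base axis. Payload 6.8 kg.
Tool frame: the origin (TCP) lies between the finger pads; the fingertips stand r.tcp_to_tips ahead of it and the grasp point (between the pads) lies 3 mm ahead of it (r.tcp_to_tips is the distance from the TCP to the fingertips, in m); z points along the fingers, y is the line along which they close (so a half turn about z gives the same grasp; the last joint's range is limited). The gripper opens to 85 mm and grips with 20 to 120 N. Pads are 22 mm wide; open, the fingers measure 114 mm over their backs; the gripper's body (76 mm by 85 mm) begins 54 mm behind the grasp point. The pads swing forward as they close: fully open they stand 13 mm farther back than shut.
Start: joints at [1.157, 0.477, 0.022, 1.555, -0.011, 1.109, -0.083], TCP at [0.203, -0.644, 0.253] pointing down, gripper open.
Joint ranges: [-2.96, 2.96], [-0.34, 2.1], [-1.41, 1.46], [0.24, 2.44], [-1.37, 4.51], [0.17, 1.92], [-2.96, 2.96]. Speed limits (rad/s): [2.39, 2.39, 3.14, 3.14, 3.14, 3.14, 3.14].

### API

Orientations are given as a rotation vector (axis times angle).
In Python, from bench import r gives the robot as it stands. The module is installed in compiled form; this text tells all that it offers.
- The arm moves only by the tool step_arm, never from a script. Its argument "moves" is a list of rows, each an object of numbers: "rx", "ry", "rz": the turn, a rotation vector about the tool's x, y, z in degrees; "dx", "dy", "dz": the shift along the tool's x, y, z in mm; "gripper": the opening, from -1 (shut) to 1 (fully open). In form: [{"rx": .., "ry": .., "rz": .., "dx": .., "dy": .., "dz": .., "gripper": ..}, ...]. A call has 1 to 20 rows; each row shifts and turns the commanded pose from where the row before left it, along the tool's axes as they then stand; what a row does not reach is not made up. A row lasts 1/8 s, in which the tool goes at most 62.5 mm and 10.7 degrees, less where a joint would pass 70% of its speed; a pose out of reach is approached as far as the arm can. A call is refused whole if a number of a shift passes 62.5 or a number of a turn 10.7, either way. A call with a gripper value outside its range is refused whole. The fingers move at their own pace and stop on an object; "grip_force" is the grip in N (left out, the last holds). Time passes only in rows, so rows that do not move let the fingers close. It gives the time, the measured TCP pose, the force, the opening and the grip force at its end, in the units of the state.
- r.get_obs(): the state, without advancing time (a new reading comes with each control period).
- r.grab_frame(name): name is "side" or "top"; returns the picture (420x560x3 uint8, blue, green, red); there is no depth.
- r.camera_info(name): a dict with "mtx" (3x3 intrinsics, pixels), "rvec" (rotation vector, rad) and "tvec" (3), from world to camera coordinates, as OpenCV has them. Camera axes: x right, y down, z forward; pixel columns grow to the right and rows downward; lengths in m; the calibration is good to about 2 mm. A picture is of the moment at which its call begins. camera_info takes no time and is no camera call.
- r.hand_in(): hands the job in; it is judged then, once.
The state is a dict: "clock": time; "joints": joint angles; "qvel": joint speeds; "tau": joint torques, N m; "tcp_pos": TCP position; "orientation": TCP orientation; "contact_force": force on the tool from outside, world axes, zero at the start; "moment": the same for the moment, N m; "grip_width": finger opening in m; "gripper_force": force on a finger pad.
Only numpy, scipy, OpenCV 4.12 (cv2) and the standard library are available. Lean on these libraries where they do the work, as an engineer would, in place of code of your own. Each camera call takes 0.05 s, during which the arm holds its last target. There are 200 camera calls.

## Working session

There is one attempt and no reset: what is moved stays moved. The work goes in short steps, Python scripts to look and compute and a tool call to move; the robot and the scene stay as the last step left them, time stands still between calls to the robot, and variables do not carry over. Pictures are saved under pics/ and viewed, at most 10 in all, crops included, and the job is handed in when it is done.

Besides the shell and the picture viewer there is one more tool, called by a JSON object that holds its "api" and its "payload", one argument or row to a line. step_arm: Moves the arm, as the interface text tells. Its arguments: {"type":"object","properties":{"moves":{"type":"array","items":{"type":"object","properties":{"rx":{"type":"number"},"ry":{"type":"number"},"rz":{"type":"number"},"dx":{"type":"number"},"dy":{"type":"number"},"dz":{"type":"number"},"gripper":{"type":"number"}}}},"grip_force":{"type":"number"}},"required":["moves"]}

```bash
mkdir -p pics; python3 - <<'E'
from bench import r
import cv2
for n in("side","top"):
    cv2.imwrite(f"pics/{n}0.png",cv2.resize(r.grab_frame(n),(800,600)))
    c=r.camera_info(n);print(n,c)
o=r.get_obs();print(o,r.tcp_to_tips)
E
```

```text
side {'mtx': array([[541.45983496,   0.        , 280.1129431 ],
       [  0.        , 541.45983496, 210.39118351],
       [  0.        ,   0.        ,   1.        ]]), 'rvec': array([ 2.27107746, -0.32909061,  0.1266102 ]), 'tvec': array([-0.58396225,  0.17772793,  1.15720648])}
top {'mtx': array([[466.41159127,   0.        , 274.17839286],
       [  0.        , 466.41159127, 211.85782643],
       [  0.        ,   0.        ,   1.        ]]), 'rvec': array([ 2.10759132, -2.12037146,  0.18001203]), 'tvec': array([-0.03999394,  0.61831235,  0.93860748])}
{'clock': 0.1, 'joints': array([ 1.15691859,  0.47771706,  0.02233325,  1.55635087, -0.01149406,
        1.109286  , -0.08309757]), 'qvel': array([-0.00165153, -0.00236823,  0.00077021, -0.00415616,  0.00119978,
        0.00146177,  0.00072085]), 'tau': array([ 4.54625260e-03, -5.97761965e+01,  1.61360465e+00, -2.81955564e+01,
        1.28480309e-02,  5.04329684e-03,  4.87730108e-05]), 'tcp_pos': array([ 0.20304604, -0.64321894,  0.2524237 ]), 'orientation': array([-3.10336564e+00, -4.78255045e-01,  5.75032256e-04]), 'contact_force': array([-0.20943745,  0.46830773, -0.56176395]), 'moment': array([-0.04085333,  0.0236128 , -0.00106752]), 'gripper_force': 0.0, 'grip_width': 0.08510934702282237} 0.022
```

View pics/side0.png

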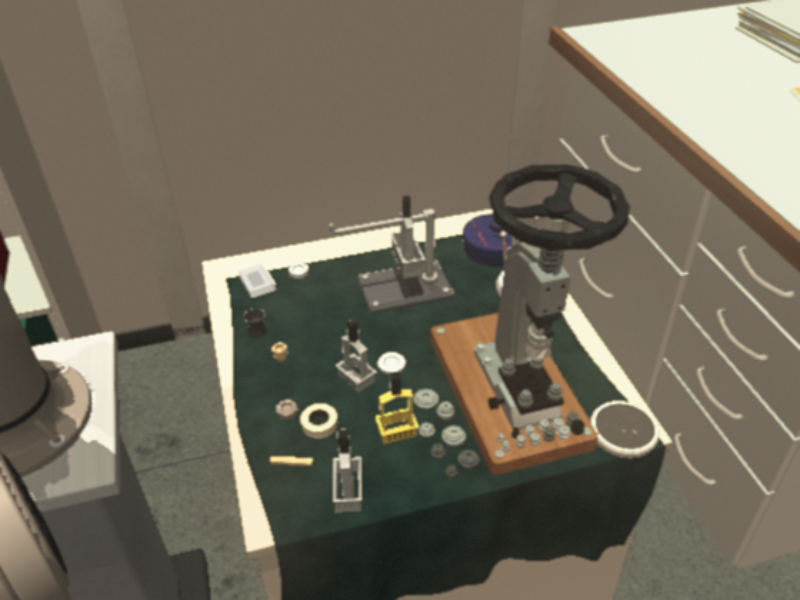

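View pics/top0.png

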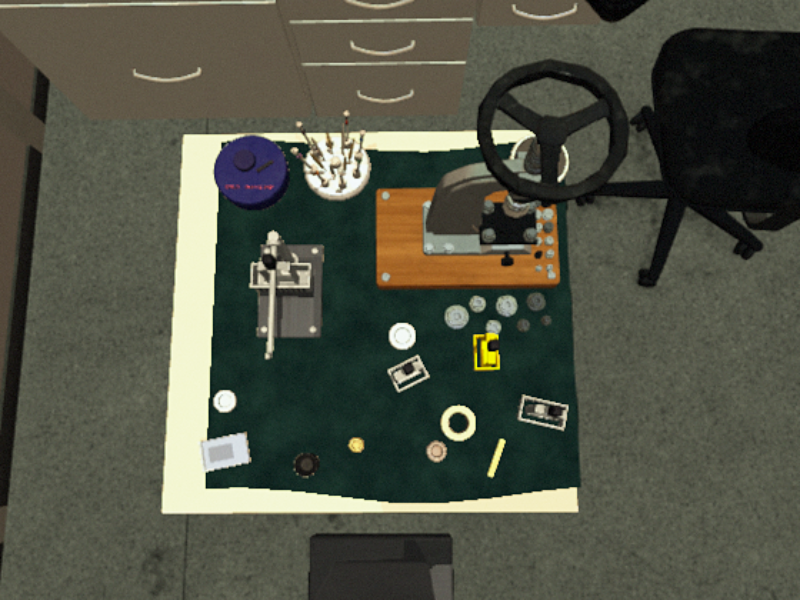

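```bash
cat > h.py <<'E'
from bench import r
import cv2,numpy as np
def tile(im,x,y,w,h,s):
    t=cv2.resize(im[y:y+h,x:x+w],None,fx=s,fy=s,interpolation=cv2.INTER_CUBIC)
    for k in range(-x%10,w,10): cv2.putText(t,str(x+k),(k*s,8),0,.3,(0,255,255),1); t[:4,k*s]=255; t[::6,k*s]=(0,200,200)
    for k in range(-y%10,h,10): cv2.putText(t,str(y+k),(0,k*s+3),0,.3,(0,255,255),1); t[k*s,::6]=(0,200,200)
    return t
E
python3 - <<'E'
from h import *
s=r.grab_frame("side");t=r.grab_frame("top")
cv2.imwrite("pics/s.png",s);cv2.imwrite("pics/t.png",t)
A=np.vstack([np.hstack([tile(s,225,218,57,60,7),tile(s,220,297,57,60,7)]),np.hstack([tile(t,258,240,57,42,7),tile(t,352,266,57,42,7)])])
print(A.shape);A=A[:,:800][:800]
cv2.imwrite("pics/A.png",cv2.resize(A,(800,600)) if 0 else A[:420]);cv2.imwrite("pics/A2.png",A[420:])
B=np.hstack([tile(s,220,132,100,85,5),tile(t,165,157,60,100,5)[:425]]);cv2.imwrite("pics/B.png",B[:, :800])
E
```

```text
(714, 798, 3)
```

View pics/A.png

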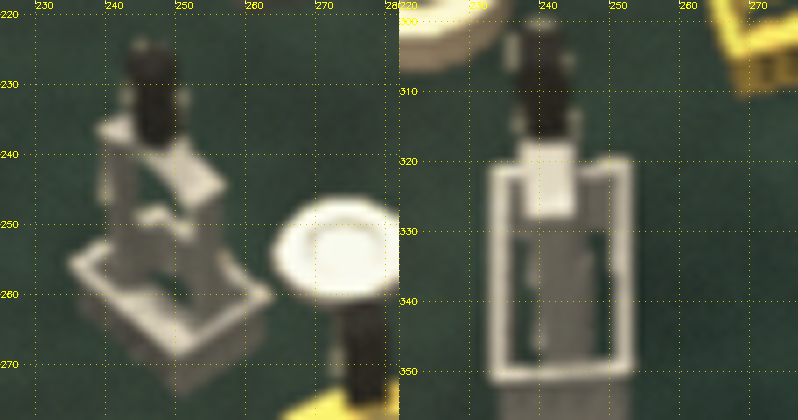

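View pics/A2.png

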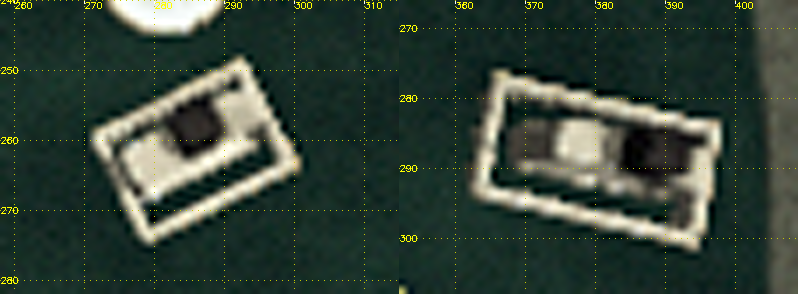

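View pics/B.png

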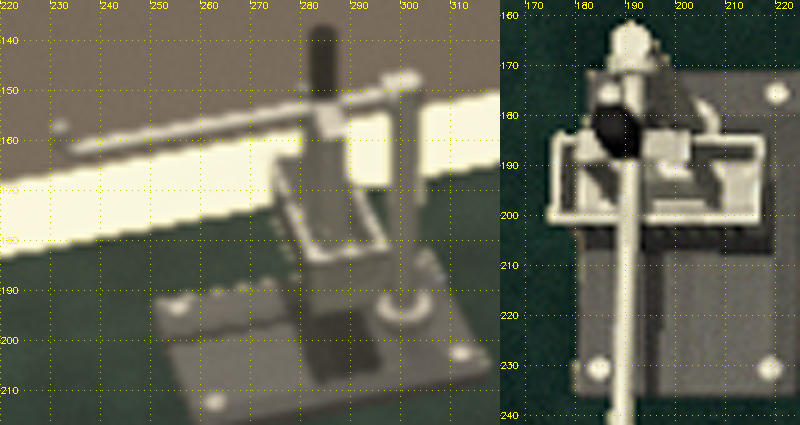

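```bash
cat >> h.py <<'E'
from scipy.optimize import least_squares
C={n:r.camera_info(n) for n in("side","top")}
def proj(n,P):
    c=C[n];return cv2.projectPoints(np.array(P,float).reshape(-1,3),c["rvec"],c["tvec"],c["mtx"],None)[0][:,0]
def W(p,P):
    c,s=np.cos(p[2]),np.sin(p[2]);P=np.array(P,float);z=P[:,2]+(p[3] if len(p)>3 else 0)
    return np.c_[p[0]+c*P[:,0]-s*P[:,1],p[1]+s*P[:,0]+c*P[:,1],z]
def fit(obs,x0):  # obs: (cam,local,px,weight)
    f=lambda p:np.concatenate([(proj(n,W(p,[L]))[0]-px)*w for n,L,px,w in obs])
    s=least_squares(f,x0,loss="soft_l1");print(np.round(s.x,4));print(np.round(f(s.x).reshape(-1,2),1).tolist());return s.x
E
python3 - <<'E'
from h import *
def corners(ly,h): return [np.array([a*.017,b*ly/2,h]) for a,b in((1,1),(1,-1),(-1,-1),(-1,1))]
# ordered TL,TR,BR,BL in top image; +y is left, +x up
a,b,c,d=corners(.05,.022)
obs=[("top",a,(271.1,259.1),1),("top",b,(292.7,248.6),1),("top",c,(300.9,263.7),1),("top",d,(279.3,274.7),1),
("side",a,(235,255.7),1),("side",d,(250.7,268.7),1),("side",c,(263.6,259.9),1),("side",(0,0,.12),(246.9,224.9),1),("top",(0,0,.11),(285.9,257.4),.3)]
fit(obs,[.5,-.1,.4])
a,b,c,d=corners(.066,.028)
obs=[("top",a,(366,276.3),1),("top",b,(398.1,283.7),1),("top",c,(394.4,301.3),1),("top",d,(362.6,293.1),1),
("side",a,(233.1,320.9),.0),("side",(0,0,.126),(241.1,301.9),1)]
p=fit(obs,[.5,-.3,-.2])
for q in (a,b,c,d): print(proj("side",W(p,[q])))
p=fit([("side",(0,0,.013),(300.8,193.5),1),("top",(0,0,.158),(191.4,165),1),("side",(0,0,.156),(300.4,148),1),("side",(-.166,0,.168),(232,157.2),1),("top",(-.166,0,.168),(187.6,248),1)],[.7,.2,0])
print("bolts/ plate rays z=.012",end=" ")
M=cv2.Rodrigues(C["top"]["rvec"])[0];K=C["top"]["mtx"];t=C["top"]["tvec"]
for px in((184.8,230.8),(219,230.8),(220.4,175.4),(187,175.4)):
    d=M.T@np.linalg.solve(K,[*px,1]);o=-M.T@t;print(np.round(o+d*(.013-o[2])/d[2],4))
for e in(.04,.046,.052):print(e,proj("side",W(p,[(-e,0,.192)])),proj("top",W(p,[(-e,0,.192)])))
E
```

```text
[ 0.5165 -0.0693  0.5515]
[[1.5, 1.2], [-0.7, -0.5], [-0.5, -2.3], [1.6, -1.1], [11.3, -7.4], [-15.2, -12.2], [-12.0, 7.7], [-0.6, 0.3], [0.3, -0.1]]
[ 0.4569 -0.2684 -0.24  ]
[[0.7, 0.3], [-0.9, 0.2], [-0.2, -1.6], [0.9, -0.8], [0.0, -0.0], [-1.6, -0.2]]
[[251.74683378 320.13325655]]
[[251.78314937 348.83604528]]
[[233.54258262 349.63666448]]
[[234.36012039 320.87835071]]
[0.6949 0.1168 0.0044]
[[-0.5, 0.8], [-0.1, -0.5], [0.4, -0.5], [-0.4, -1.4], [0.5, 0.2]]
bolts/ plate rays z=.012 [0.5853 0.1563 0.013 ]
[0.5848 0.08   0.013 ]
[0.712  0.0791 0.013 ]
[0.7128 0.1553 0.013 ]
0.04 [[284.41157738 137.55738219]] [[187.27190228 179.84948753]]
0.046 [[281.90817052 138.00222224]] [[187.18766886 182.95380939]]
0.052 [[279.39990718 138.44792525]] [[187.10321816 186.06613856]]
```

```bash
python3 - <<'E'
from h import *
def corners(ly,h): return [np.array([a*.017,b*ly/2,h]) for a,b in((1,1),(1,-1),(-1,-1),(-1,1))]
a,b,c,d=corners(.05,.022)
fit([("top",a,(271.1,259.1),1),("top",b,(292.7,248.6),1),("top",c,(300.9,263.7),1),("top",d,(279.3,274.7),1),
("side",d,(235,255.7),1),("side",c,(250.7,268.7),1),("side",b,(263.6,259.9),1),("side",(0,0,.12),(246.9,224.9),1)],[.5,-.1,.4])
a,b,c,d=corners(.066,.028)
fit([("top",a,(366,276.3),1),("top",b,(398.1,283.7),1),("top",c,(394.4,301.3),1),("top",d,(362.6,293.1),1),
("side",b,(253.7,350.3),1),("side",c,(233,351.4),1),("side",a,(253.3,319.6),1),("side",d,(233.1,320.9),1),("side",(0,0,.126),(241.1,301.9),1)],[.5,-.3,-.2])
R=cv2.Rodrigues(r.get_obs()["orientation"])[0];print(R.round(3))
E
```

```text
[ 0.5162 -0.069   0.4728]
[[1.4, 0.2], [0.2, 0.2], [-0.7, -1.1], [0.4, -1.4], [0.5, -0.0], [-0.4, -1.0], [-1.6, -0.2], [-0.7, 0.2]]
[ 0.457  -0.269  -0.2356]
[[0.9, 0.3], [-0.6, 0.1], [0.2, -1.7], [1.2, -0.7], [-1.7, -1.2], [0.8, -1.5], [-1.5, 0.7], [1.3, 0.2], [-1.5, 0.1]]
[[ 0.954  0.301 -0.   ]
 [ 0.301 -0.954  0.001]
 [-0.    -0.001 -1.   ]]
```

{"api": "step_arm", "payload": {
  "moves": [
    {"rz": 10.3},
    {"rz": 10.3},
    {"rz": 10.4},
    {"dx": 16, "dy": -42.3},
    {"dx": 16, "dy": -42.3},
    {"dx": 16, "dy": -42.3},
    {"dx": 16, "dy": -42.3},
    {"dx": 16, "dy": -42.3},
    {"dx": 16, "dy": -42.3},
    {"dx": 16, "dy": -42.3},
    {"dx": 16, "dy": -42.3},
    {"dx": 16, "dy": -42.3},
    {"dx": 16, "dy": -42.3},
    {},
    {}
  ],
  "grip_force": 30
}}

```text
invalid input at $.moves[0]: expected keys rx, ry, rz, dx, dy, dz, gripper
```

```bash
cat >> h.py <<'E'
def delta(x,y,z,yl):
    "tool-frame shift (mm), after first turning rz so that the tool-y line has world angle yl deg"
    o=r.get_obs();R=cv2.Rodrigues(o["orientation"])[0];a=np.degrees(np.arctan2(R[1,1],R[0,1]))
    rz=-((yl-a+90)%180-90);R2=R@cv2.Rodrigues(np.array([0,0,np.radians(rz)]))[0]
    print("t",o["clock"],"tcp",o["tcp_pos"].round(4),"tilt",R[:,2].round(4),"F",o["contact_force"].round(1),"w",round(o["grip_width"],4),"j",o["joints"].round(2))
    print("rz",round(rz,2),"d",(1000*R2.T@(np.array([x,y,z])-o["tcp_pos"])).round(1),"before turn",(1000*R.T@(np.array([x,y,z])-o["tcp_pos"])).round(1))
E
python3 -c "
from h import *
delta(.457,-.269,.118,76.5)"
```

```text
t 0.2 tcp [ 0.2031 -0.6434  0.2527] tilt [-4.0e-04  1.1e-03 -1.0e+00] F [-0.8 -0.1  0.3] w 0.0855 j [ 1.16  0.48  0.02  1.56 -0.01  1.11 -0.08]
rz 31.02 d [ 159.6 -423.2  135. ] before turn [ 354.8 -280.4  135. ]
```

All seven keys are needed in each row.

{"api": "step_arm", "payload": {
  "moves": [
    {"rx": 0, "ry": 0, "rz": 10.3, "dx": 0, "dy": 0, "dz": 0, "gripper": 1},
    {"rx": 0, "ry": 0, "rz": 10.3, "dx": 0, "dy": 0, "dz": 0, "gripper": 1},
    {"rx": 0, "ry": 0, "rz": 10.4, "dx": 0, "dy": 0, "dz": 0, "gripper": 1},
    {"rx": 0, "ry": 0, "rz": 0, "dx": 16, "dy": -42.3, "dz": 0, "gripper": 1},
    {"rx": 0, "ry": 0, "rz": 0, "dx": 16, "dy": -42.3, "dz": 0, "gripper": 1},
    {"rx": 0, "ry": 0, "rz": 0, "dx": 16, "dy": -42.3, "dz": 0, "gripper": 1},
    {"rx": 0, "ry": 0, "rz": 0, "dx": 16, "dy": -42.3, "dz": 0, "gripper": 1},
    {"rx": 0, "ry": 0, "rz": 0, "dx": 16, "dy": -42.3, "dz": 0, "gripper": 1},
    {"rx": 0, "ry": 0, "rz": 0, "dx": 16, "dy": -42.3, "dz": 0, "gripper": 1},
    {"rx": 0, "ry": 0, "rz": 0, "dx": 16, "dy": -42.3, "dz": 0, "gripper": 1},
    {"rx": 0, "ry": 0, "rz": 0, "dx": 16, "dy": -42.3, "dz": 0, "gripper": 1},
    {"rx": 0, "ry": 0, "rz": 0, "dx": 16, "dy": -42.3, "dz": 0, "gripper": 1},
    {"rx": 0, "ry": 0, "rz": 0, "dx": 16, "dy": -42.3, "dz": 0, "gripper": 1},
    {"rx": 0, "ry": 0, "rz": 0, "dx": 0, "dy": 0, "dz": 0, "gripper": 1},
    {"rx": 0, "ry": 0, "rz": 0, "dx": 0, "dy": 0, "dz": 0, "gripper": 1}
  ],
  "grip_force": 30
}}

```text
clock: 2.08
tcp_pos: [0.457, -0.2701, 0.2532]
orientation: [3.119, -0.369, -0.001]
contact_force: [-0.3, -0.3, -0.4]
grip_width: 0.0852
gripper_force: 0.0
```

```bash
python3 -c "
from h import *
delta(.457,-.269,.118,76.5)"
```

```text
t 2.075 tcp [ 0.457  -0.2701  0.2532] tilt [-6.e-04 -3.e-04 -1.e+00] F [-0.3 -0.3 -0.4] w 0.0852 j [ 0.46  0.24 -0.06  1.9   0.02  1.   -1.41]
rz 0.01 d [ -0.2  -1.2 135.2] before turn [ -0.2  -1.2 135.2]
```

{"api": "step_arm", "payload": {
  "moves": [
    {"rx": 0, "ry": 0, "rz": 0, "dx": 0, "dy": -1, "dz": 35, "gripper": 1},
    {"rx": 0, "ry": 0, "rz": 0, "dx": 0, "dy": 0, "dz": 35, "gripper": 1},
    {"rx": 0, "ry": 0, "rz": 0, "dx": 0, "dy": 0, "dz": 25, "gripper": 1},
    {"rx": 0, "ry": 0, "rz": 0, "dx": 0, "dy": 0, "dz": 20, "gripper": 1},
    {"rx": 0, "ry": 0, "rz": 0, "dx": 0, "dy": 0, "dz": 20, "gripper": 1},
    {"rx": 0, "ry": 0, "rz": 0, "dx": 0, "dy": 0, "dz": 0, "gripper": 1},
    {"rx": 0, "ry": 0, "rz": 0, "dx": 0, "dy": 0, "dz": 0, "gripper": 0},
    {"rx": 0, "ry": 0, "rz": 0, "dx": 0, "dy": 0, "dz": 0, "gripper": -0.4},
    {"rx": 0, "ry": 0, "rz": 0, "dx": 0, "dy": 0, "dz": 0, "gripper": -0.7},
    {"rx": 0, "ry": 0, "rz": 0, "dx": 0, "dy": 0, "dz": 0, "gripper": -1},
    {"rx": 0, "ry": 0, "rz": 0, "dx": 0, "dy": 0, "dz": 0, "gripper": -1},
    {"rx": 0, "ry": 0, "rz": 0, "dx": 0, "dy": 0, "dz": 0, "gripper": -1},
    {"rx": 0, "ry": 0, "rz": 0, "dx": 0, "dy": 0, "dz": 0, "gripper": -1}
  ],
  "grip_force": 30
}}

```text
clock: 3.7
tcp_pos: [0.4579, -0.2689, 0.1187]
orientation: [3.12, -0.369, 0.001]
contact_force: [-1.5, -0.9, 5.5]
grip_width: 0.0136
gripper_force: 34.3
```

```bash
python3 -c "
from h import *
delta(.457,-.269,.26,90.25);delta(.475,.116,.19,90.25)"
```

```text
t 3.7 tcp [ 0.4579 -0.2689  0.1187] tilt [ 6.e-04 -4.e-04 -1.e+00] F [-1.5 -0.9  5.5] w 0.0136 j [ 0.46  0.42 -0.06  2.01  0.04  0.71 -1.43]
rz -13.74 d [  -0.8    0.2 -141.3] before turn [  -0.7    0.3 -141.3]
t 3.7 tcp [ 0.4579 -0.2689  0.1187] tilt [ 6.e-04 -4.e-04 -1.e+00] F [-1.5 -0.9  5.5] w 0.0136 j [ 0.46  0.42 -0.06  2.01  0.04  0.71 -1.43]
rz -13.74 d [  18.8 -384.8  -71.5] before turn [ -73.1 -378.2  -71.5]
```

{"api": "step_arm", "payload": {
  "moves": [
    {"rx": 0, "ry": 0, "rz": 0, "dx": 0, "dy": 0, "dz": -10, "gripper": -1},
    {"rx": 0, "ry": 0, "rz": 0, "dx": 0, "dy": 0, "dz": -30, "gripper": -1},
    {"rx": 0, "ry": 0, "rz": 0, "dx": 0, "dy": 0, "dz": -35, "gripper": -1},
    {"rx": 0, "ry": 0, "rz": 0, "dx": 0, "dy": 0, "dz": -35, "gripper": -1},
    {"rx": 0, "ry": 0, "rz": 0, "dx": 0, "dy": 0, "dz": -35, "gripper": -1},
    {"rx": 0, "ry": 0, "rz": 0, "dx": 0, "dy": 0, "dz": -30, "gripper": -1},
    {"rx": 0, "ry": 0, "rz": -7, "dx": 0, "dy": 0, "dz": -6, "gripper": -1},
    {"rx": 0, "ry": 0, "rz": -6.7, "dx": 0, "dy": 0, "dz": 0, "gripper": -1},
    {"rx": 0, "ry": 0, "rz": 0, "dx": 1, "dy": -20, "dz": 0, "gripper": -1},
    {"rx": 0, "ry": 0, "rz": 0, "dx": 2, "dy": -40, "dz": 0, "gripper": -1},
    {"rx": 0, "ry": 0, "rz": 0, "dx": 2, "dy": -45, "dz": 0, "gripper": -1},
    {"rx": 0, "ry": 0, "rz": 0, "dx": 2, "dy": -45, "dz": 0, "gripper": -1},
    {"rx": 0, "ry": 0, "rz": 0, "dx": 2, "dy": -45, "dz": 0, "gripper": -1},
    {"rx": 0, "ry": 0, "rz": 0, "dx": 2, "dy": -45, "dz": 0, "gripper": -1},
    {"rx": 0, "ry": 0, "rz": 0, "dx": 2, "dy": -45, "dz": 0, "gripper": -1},
    {"rx": 0, "ry": 0, "rz": 0, "dx": 2, "dy": -45, "dz": 0, "gripper": -1},
    {"rx": 0, "ry": 0, "rz": 0, "dx": 2, "dy": -35, "dz": 0, "gripper": -1},
    {"rx": 0, "ry": 0, "rz": 0, "dx": 1, "dy": -20, "dz": 0, "gripper": -1},
    {"rx": 0, "ry": 0, "rz": 0, "dx": 0, "dy": 0, "dz": 0, "gripper": -1},
    {"rx": 0, "ry": 0, "rz": 0, "dx": 0, "dy": 0, "dz": 0, "gripper": -1}
  ],
  "grip_force": 30
}}

```text
clock: 6.2
tcp_pos: [0.474, 0.1151, 0.2992]
orientation: [3.141, 0.004, -0.001]
contact_force: [0.0, -0.4, -0.4]
grip_width: 0.0134
gripper_force: 33.5
```

```bash
python3 -c "
from h import *
delta(.475,.116,.218,90.25)
print(np.degrees(np.linalg.norm(r.get_obs()['orientation'])))"
```

```text
t 6.2 tcp [0.474  0.1151 0.2992] tilt [-5.e-04 -9.e-04 -1.e+00] F [ 0.  -0.4 -0.4] w 0.0134 j [-0.    0.15 -0.4   1.91  0.07  1.09 -2.  ]
rz -0.09 d [ 1.  -0.9 81.2] before turn [ 1.  -0.9 81.2]
179.9509878459618
```

Lower to threading height, then check with the side camera.

{"api": "step_arm", "payload": {
  "moves": [
    {"rx": 0, "ry": 0, "rz": 0, "dx": 0, "dy": -1, "dz": 26, "gripper": -1},
    {"rx": 0, "ry": 0, "rz": 0, "dx": 0, "dy": 0, "dz": 30, "gripper": -1},
    {"rx": 0, "ry": 0, "rz": 0, "dx": 0, "dy": 0, "dz": 25, "gripper": -1},
    {"rx": 0, "ry": 0, "rz": 0, "dx": 0, "dy": 0, "dz": 0, "gripper": -1},
    {"rx": 0, "ry": 0, "rz": 0, "dx": 0, "dy": 0, "dz": 0, "gripper": -1}
  ],
  "grip_force": 30
}}

```text
clock: 6.82
tcp_pos: [0.4748, 0.1168, 0.2192]
orientation: [-3.142, -0.004, -0.002]
contact_force: [0.4, 0.0, -0.1]
grip_width: 0.0135
gripper_force: 33.4
```

```bash
python3 -c "
from h import *
delta(.607,.1164,.218,90.25)
s=r.grab_frame('side');t=r.grab_frame('top')
B=np.hstack([tile(s,190,120,120,115,4),tile(t,160,155,70,115,4)]);print(B.shape);cv2.imwrite('pics/C.png',B)"
```

```text
t 6.825 tcp [0.4748 0.1168 0.2192] tilt [ 1.1e-03  1.0e-04 -1.0e+00] F [ 0.4  0.  -0.1] w 0.0135 j [-0.02  0.24 -0.4   2.01  0.12  0.92 -2.05]
rz -0.1 d [132.2   1.    1.4] before turn [132.2   0.8   1.4]
(460, 760, 3)
```

View pics/C.png

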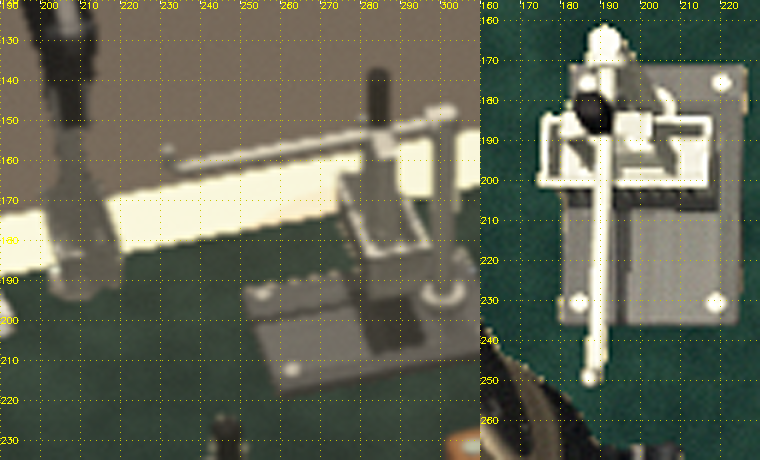

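{"api": "step_arm", "payload": {
  "moves": [
    {"rx": 0, "ry": 0, "rz": 0, "dx": 12, "dy": 0.5, "dz": 1, "gripper": -1},
    {"rx": 0, "ry": 0, "rz": 0, "dx": 15, "dy": 0, "dz": 0, "gripper": -1},
    {"rx": 0, "ry": 0, "rz": 0, "dx": 15, "dy": 0, "dz": 0, "gripper": -1},
    {"rx": 0, "ry": 0, "rz": 0, "dx": 15, "dy": 0, "dz": 0, "gripper": -1},
    {"rx": 0, "ry": 0, "rz": 0, "dx": 15, "dy": 0, "dz": 0, "gripper": -1},
    {"rx": 0, "ry": 0, "rz": 0, "dx": 15, "dy": 0, "dz": 0, "gripper": -1},
    {"rx": 0, "ry": 0, "rz": 0, "dx": 15, "dy": 0, "dz": 0, "gripper": -1},
    {"rx": 0, "ry": 0, "rz": 0, "dx": 15, "dy": 0, "dz": 0, "gripper": -1},
    {"rx": 0, "ry": 0, "rz": 0, "dx": 10, "dy": 0, "dz": 0, "gripper": -1},
    {"rx": 0, "ry": 0, "rz": 0, "dx": 5, "dy": 0, "dz": 0, "gripper": -1},
    {"rx": 0, "ry": 0, "rz": 0, "dx": 0, "dy": 0, "dz": 0, "gripper": -1},
    {"rx": 0, "ry": 0, "rz": 0, "dx": 0, "dy": 0, "dz": 8, "gripper": -1},
    {"rx": 0, "ry": 0, "rz": 0, "dx": 0, "dy": 0, "dz": 8, "gripper": -1},
    {"rx": 0, "ry": 0, "rz": 0, "dx": 0, "dy": 0, "dz": 8, "gripper": -1},
    {"rx": 0, "ry": 0, "rz": 0, "dx": 0, "dy": 0, "dz": 5, "gripper": -1},
    {"rx": 0, "ry": 0, "rz": 0, "dx": 0, "dy": 0, "dz": 0, "gripper": -1},
    {"rx": 0, "ry": 0, "rz": 0, "dx": 0, "dy": 0, "dz": 0, "gripper": -1}
  ],
  "grip_force": 30
}}

```text
clock: 9.05
tcp_pos: [0.6063, 0.1175, 0.1885]
orientation: [-3.141, -0.006, -0.001]
contact_force: [0.2, 0.2, -1.6]
grip_width: 0.0136
gripper_force: 33.5
```

```bash
python3 -c "
from h import *
delta(.607,.1164,.1847,90.25)
s=r.grab_frame('side')
cv2.imwrite('pics/D.png',tile(s,220,110,100,105,5))"
```

```text
t 9.05 tcp [0.6063 0.1175 0.1885] tilt [ 4.e-04  1.e-04 -1.e+00] F [ 0.2  0.2 -1.6] w 0.0136 j [-0.04  0.47 -0.34  1.74  0.19  0.96 -2.02]
rz -0.03 d [0.6 1.1 3.8] before turn [0.6 1.1 3.8]
```

View pics/D.png

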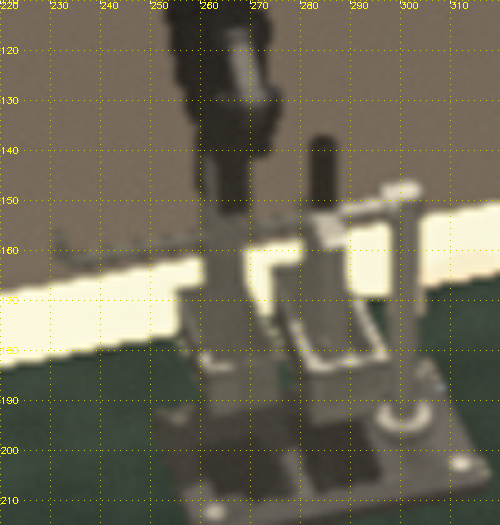

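{"api": "step_arm", "payload": {
  "moves": [
    {"rx": 0, "ry": 0, "rz": 0, "dx": 0, "dy": 0, "dz": 1.5, "gripper": -1},
    {"rx": 0, "ry": 0, "rz": 0, "dx": 0, "dy": 0, "dz": 1.5, "gripper": -1},
    {"rx": 0, "ry": 0, "rz": 0, "dx": 0, "dy": 0, "dz": 0, "gripper": -1},
    {"rx": 0, "ry": 0, "rz": 0, "dx": 0, "dy": 0, "dz": 0, "gripper": -0.62},
    {"rx": 0, "ry": 0, "rz": 0, "dx": 0, "dy": 0, "dz": 0, "gripper": -0.55},
    {"rx": 0, "ry": 0, "rz": 0, "dx": 0, "dy": 0, "dz": 0, "gripper": -0.45},
    {"rx": 0, "ry": 0, "rz": 0, "dx": 0, "dy": 0, "dz": 0, "gripper": -0.2},
    {"rx": 0, "ry": 0, "rz": 0, "dx": 0, "dy": 0, "dz": 0, "gripper": 0},
    {"rx": 0, "ry": 0, "rz": 0, "dx": 0, "dy": 0, "dz": -10, "gripper": 0},
    {"rx": 0, "ry": 0, "rz": 0, "dx": 0, "dy": 0, "dz": -20, "gripper": 0},
    {"rx": 0, "ry": 0, "rz": 0, "dx": 0, "dy": 0, "dz": -35, "gripper": 0},
    {"rx": 0, "ry": 0, "rz": 0, "dx": 0, "dy": 0, "dz": -35, "gripper": 0.5},
    {"rx": 0, "ry": 0, "rz": 0, "dx": 0, "dy": 0, "dz": -10, "gripper": 1},
    {"rx": 0, "ry": 0, "rz": 0, "dx": 0, "dy": 0, "dz": 0, "gripper": 1}
  ],
  "grip_force": 30
}}

```text
clock: 10.85
tcp_pos: [0.6063, 0.1174, 0.2959]
orientation: [-3.141, -0.006, -0.002]
contact_force: [-0.2, 0.9, -0.6]
grip_width: 0.0853
gripper_force: 0.0
```

```bash
python3 -c "
from h import *
delta(.517,-.069,.29,117.1)
s=r.grab_frame('side');t=r.grab_frame('top')
cv2.imwrite('pics/E.png',np.hstack([tile(s,220,110,100,105,4),tile(s,220,210,80,105,4)]))"
```

```text
t 10.85 tcp [0.6063 0.1174 0.2959] tilt [ 1.2e-03  1.0e-04 -1.0e+00] F [-0.2  0.9 -0.6] w 0.0853 j [-0.02  0.37 -0.36  1.63  0.14  1.16 -1.98]
rz -26.88 d [-164.4  125.3    5.8] before turn [-90.  186.1   5.8]
```

View pics/E.png

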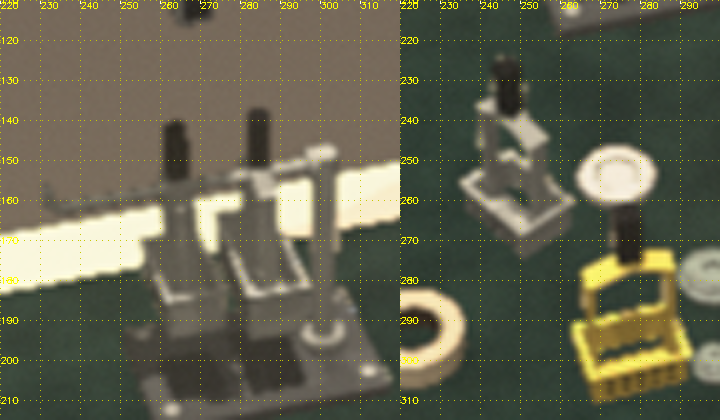

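{"api": "step_arm", "payload": {
  "moves": [
    {"rx": 0, "ry": 0, "rz": -9, "dx": 0, "dy": 0, "dz": 0, "gripper": 1},
    {"rx": 0, "ry": 0, "rz": -9, "dx": 0, "dy": 0, "dz": 0, "gripper": 1},
    {"rx": 0, "ry": 0, "rz": -8.9, "dx": 0, "dy": 0, "dz": 0, "gripper": 1},
    {"rx": 0, "ry": 0, "rz": 0, "dx": -27.4, "dy": 20.9, "dz": 1, "gripper": 1},
    {"rx": 0, "ry": 0, "rz": 0, "dx": -27.4, "dy": 20.9, "dz": 1, "gripper": 1},
    {"rx": 0, "ry": 0, "rz": 0, "dx": -27.4, "dy": 20.9, "dz": 1, "gripper": 1},
    {"rx": 0, "ry": 0, "rz": 0, "dx": -27.4, "dy": 20.9, "dz": 1, "gripper": 1},
    {"rx": 0, "ry": 0, "rz": 0, "dx": -27.4, "dy": 20.9, "dz": 1, "gripper": 1},
    {"rx": 0, "ry": 0, "rz": 0, "dx": -27.4, "dy": 20.8, "dz": 1, "gripper": 1},
    {"rx": 0, "ry": 0, "rz": 0, "dx": 0, "dy": 0, "dz": 0, "gripper": 1},
    {"rx": 0, "ry": 0, "rz": 0, "dx": 0, "dy": 0, "dz": 0, "gripper": 1}
  ],
  "grip_force": 30
}}

```text
clock: 12.32
tcp_pos: [0.5168, -0.0684, 0.2885]
orientation: [-3.053, -0.737, 0.002]
contact_force: [0.4, 0.1, 0.0]
grip_width: 0.0854
gripper_force: 0.0
```

```bash
python3 -c "
from h import *
delta(.517,-.069,.112,117.1)"
```

```text
t 12.325 tcp [ 0.5168 -0.0684  0.2885] tilt [-1.2e-03  7.0e-04 -1.0e+00] F [0.4 0.1 0. ] w 0.0854 j [ 0.35  0.22 -0.39  1.86  0.09  1.09 -1.17]
rz 0.04 d [  0.    0.8 176.5] before turn [  0.    0.8 176.5]
```

{"api": "step_arm", "payload": {
  "moves": [
    {"rx": 0, "ry": 0, "rz": 0, "dx": 0, "dy": 0.5, "dz": 35, "gripper": 1},
    {"rx": 0, "ry": 0, "rz": 0, "dx": 0, "dy": 0, "dz": 35, "gripper": 1},
    {"rx": 0, "ry": 0, "rz": 0, "dx": 0, "dy": 0, "dz": 35, "gripper": 1},
    {"rx": 0, "ry": 0, "rz": 0, "dx": 0, "dy": 0, "dz": 30, "gripper": 1},
    {"rx": 0, "ry": 0, "rz": 0, "dx": 0, "dy": 0, "dz": 25, "gripper": 1},
    {"rx": 0, "ry": 0, "rz": 0, "dx": 0, "dy": 0, "dz": 16, "gripper": 1},
    {"rx": 0, "ry": 0, "rz": 0, "dx": 0, "dy": 0, "dz": 0, "gripper": 1},
    {"rx": 0, "ry": 0, "rz": 0, "dx": 0, "dy": 0, "dz": 0, "gripper": 0},
    {"rx": 0, "ry": 0, "rz": 0, "dx": 0, "dy": 0, "dz": 0, "gripper": -0.4},
    {"rx": 0, "ry": 0, "rz": 0, "dx": 0, "dy": 0, "dz": 0, "gripper": -0.7},
    {"rx": 0, "ry": 0, "rz": 0, "dx": 0, "dy": 0, "dz": 0, "gripper": -1},
    {"rx": 0, "ry": 0, "rz": 0, "dx": 0, "dy": 0, "dz": 0, "gripper": -1},
    {"rx": 0, "ry": 0, "rz": 0, "dx": 0, "dy": 0, "dz": 0, "gripper": -1},
    {"rx": 0, "ry": 0, "rz": 0, "dx": 0, "dy": 0, "dz": 0, "gripper": -1}
  ],
  "grip_force": 30
}}

```text
clock: 14.08
tcp_pos: [0.5174, -0.0695, 0.1135]
orientation: [3.054, 0.737, 0.001]
contact_force: [-0.9, -1.1, 3.6]
grip_width: 0.0136
gripper_force: 35.3
```

```bash
python3 -c "
from h import *
delta(.472,.1165,.29,90.25)"
```

```text
t 14.075 tcp [ 0.5174 -0.0695  0.1135] tilt [ 4.e-04 -1.e-04 -1.e+00] F [-0.9 -1.1  3.6] w 0.0136 j [ 0.3   0.44 -0.35  2.02  0.22  0.72 -1.28]
rz 26.87 d [ -44.5 -186.2 -176.5] before turn [  44.4 -186.2 -176.5]
```

{"api": "step_arm", "payload": {
  "moves": [
    {"rx": 0, "ry": 0, "rz": 0, "dx": 0, "dy": 0, "dz": -10, "gripper": -1},
    {"rx": 0, "ry": 0, "rz": 0, "dx": 0, "dy": 0, "dz": -30, "gripper": -1},
    {"rx": 0, "ry": 0, "rz": 0, "dx": 0, "dy": 0, "dz": -35, "gripper": -1},
    {"rx": 0, "ry": 0, "rz": 0, "dx": 0, "dy": 0, "dz": -35, "gripper": -1},
    {"rx": 0, "ry": 0, "rz": 0, "dx": 0, "dy": 0, "dz": -35, "gripper": -1},
    {"rx": 0, "ry": 0, "rz": 0, "dx": 0, "dy": 0, "dz": -32, "gripper": -1},
    {"rx": 0, "ry": 0, "rz": 9, "dx": 0, "dy": 0, "dz": 0, "gripper": -1},
    {"rx": 0, "ry": 0, "rz": 9, "dx": 0, "dy": 0, "dz": 0, "gripper": -1},
    {"rx": 0, "ry": 0, "rz": 8.9, "dx": 0, "dy": 0, "dz": 0, "gripper": -1},
    {"rx": 0, "ry": 0, "rz": 0, "dx": -15, "dy": -15, "dz": 0, "gripper": -1},
    {"rx": 0, "ry": 0, "rz": 0, "dx": -15, "dy": -25, "dz": 0, "gripper": -1},
    {"rx": 0, "ry": 0, "rz": 0, "dx": -14.5, "dy": -35, "dz": 0, "gripper": -1},
    {"rx": 0, "ry": 0, "rz": 0, "dx": 0, "dy": -35, "dz": 0, "gripper": -1},
    {"rx": 0, "ry": 0, "rz": 0, "dx": 0, "dy": -35, "dz": 0, "gripper": -1},
    {"rx": 0, "ry": 0, "rz": 0, "dx": 0, "dy": -25, "dz": 0, "gripper": -1},
    {"rx": 0, "ry": 0, "rz": 0, "dx": 0, "dy": -16, "dz": 0, "gripper": -1},
    {"rx": 0, "ry": 0, "rz": 0, "dx": 0, "dy": 0, "dz": 0, "gripper": -1},
    {"rx": 0, "ry": 0, "rz": 0, "dx": 0, "dy": 0, "dz": 0, "gripper": -1}
  ],
  "grip_force": 30
}}

```text
clock: 16.32
tcp_pos: [0.4718, 0.1152, 0.2902]
orientation: [3.141, 0.005, -0.0]
contact_force: [-0.4, -0.4, -0.4]
grip_width: 0.0134
gripper_force: 34.7
```

```bash
python3 -c "
from h import *
delta(.472,.1165,.2187,90.25)"
```

```text
t 16.325 tcp [0.4718 0.1152 0.2902] tilt [-3.e-04 -8.e-04 -1.e+00] F [-0.4 -0.4 -0.4] w 0.0134 j [ 0.07  0.16 -0.48  1.92  0.09  1.08 -2.02]
rz -0.07 d [ 0.2 -1.4 71.5] before turn [ 0.2 -1.4 71.5]
```

{"api": "step_arm", "payload": {
  "moves": [
    {"rx": 0, "ry": 0, "rz": 0, "dx": 0, "dy": -1, "dz": 25, "gripper": -1},
    {"rx": 0, "ry": 0, "rz": 0, "dx": 0, "dy": 0, "dz": 25, "gripper": -1},
    {"rx": 0, "ry": 0, "rz": 0, "dx": 0, "dy": 0, "dz": 21.5, "gripper": -1},
    {"rx": 0, "ry": 0, "rz": 0, "dx": 0, "dy": 0, "dz": 0, "gripper": -1},
    {"rx": 0, "ry": 0, "rz": 0, "dx": 0, "dy": 0, "dz": 0, "gripper": -1},
    {"rx": 0, "ry": 0, "rz": 0, "dx": 12, "dy": 0, "dz": 0, "gripper": -1},
    {"rx": 0, "ry": 0, "rz": 0, "dx": 15, "dy": 0, "dz": 0, "gripper": -1},
    {"rx": 0, "ry": 0, "rz": 0, "dx": 15, "dy": 0, "dz": 0, "gripper": -1},
    {"rx": 0, "ry": 0, "rz": 0, "dx": 15, "dy": 0, "dz": 0, "gripper": -1},
    {"rx": 0, "ry": 0, "rz": 0, "dx": 15, "dy": 0, "dz": 0, "gripper": -1},
    {"rx": 0, "ry": 0, "rz": 0, "dx": 12, "dy": 0, "dz": 0, "gripper": -1},
    {"rx": 0, "ry": 0, "rz": 0, "dx": 8, "dy": 0, "dz": 0, "gripper": -1},
    {"rx": 0, "ry": 0, "rz": 0, "dx": 0, "dy": 0, "dz": 0, "gripper": -1},
    {"rx": 0, "ry": 0, "rz": 0, "dx": 0, "dy": 0, "dz": 8, "gripper": -1},
    {"rx": 0, "ry": 0, "rz": 0, "dx": 0, "dy": 0, "dz": 8, "gripper": -1},
    {"rx": 0, "ry": 0, "rz": 0, "dx": 0, "dy": 0, "dz": 8, "gripper": -1},
    {"rx": 0, "ry": 0, "rz": 0, "dx": 0, "dy": 0, "dz": 5, "gripper": -1},
    {"rx": 0, "ry": 0, "rz": 0, "dx": 0, "dy": 0, "dz": 0, "gripper": -1},
    {"rx": 0, "ry": 0, "rz": 0, "dx": 0, "dy": 0, "dz": 0, "gripper": -1}
  ],
  "grip_force": 30
}}

```text
clock: 18.7
tcp_pos: [0.5641, 0.1178, 0.19]
orientation: [-3.141, -0.006, -0.001]
contact_force: [0.5, 0.2, -1.0]
grip_width: 0.0135
gripper_force: 34.7
```

```bash
python3 -c "
from h import *
delta(.564,.1165,.1855,90.25)
s=r.grab_frame('side')
cv2.imwrite('pics/F.png',tile(s,220,110,100,105,5))"
```

```text
t 18.7 tcp [0.5641 0.1178 0.19  ] tilt [ 4.e-04  1.e-04 -1.e+00] F [ 0.5  0.2 -1. ] w 0.0135 j [ 0.02  0.42 -0.43  1.84  0.21  0.93 -2.07]
rz -0.03 d [-0.2  1.3  4.5] before turn [-0.2  1.3  4.5]
```

View pics/F.png

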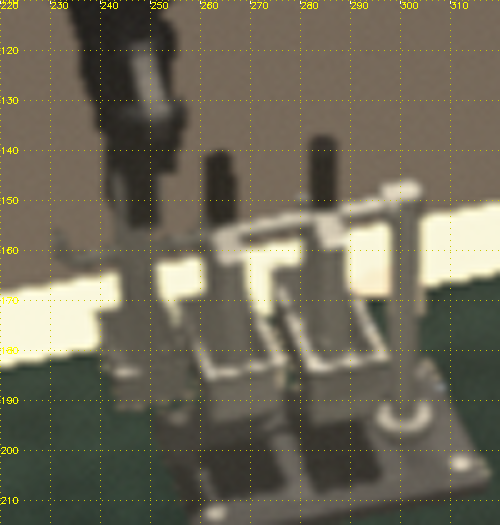

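{"api": "step_arm", "payload": {
  "moves": [
    {"rx": 0, "ry": 0, "rz": 0, "dx": 0, "dy": 0.5, "dz": 2, "gripper": -1},
    {"rx": 0, "ry": 0, "rz": 0, "dx": 0, "dy": 0.5, "dz": 1.5, "gripper": -1},
    {"rx": 0, "ry": 0, "rz": 0, "dx": 0, "dy": 0, "dz": 0, "gripper": -1},
    {"rx": 0, "ry": 0, "rz": 0, "dx": 0, "dy": 0, "dz": 0, "gripper": -0.62},
    {"rx": 0, "ry": 0, "rz": 0, "dx": 0, "dy": 0, "dz": 0, "gripper": -0.55},
    {"rx": 0, "ry": 0, "rz": 0, "dx": 0, "dy": 0, "dz": 0, "gripper": -0.45},
    {"rx": 0, "ry": 0, "rz": 0, "dx": 0, "dy": 0, "dz": 0, "gripper": -0.2},
    {"rx": 0, "ry": 0, "rz": 0, "dx": 0, "dy": 0, "dz": 0, "gripper": 0},
    {"rx": 0, "ry": 0, "rz": 0, "dx": 0, "dy": 0, "dz": -10, "gripper": 0},
    {"rx": 0, "ry": 0, "rz": 0, "dx": 0, "dy": 0, "dz": -20, "gripper": 0},
    {"rx": 0, "ry": 0, "rz": 0, "dx": 0, "dy": 0, "dz": -35, "gripper": 0},
    {"rx": 0, "ry": 0, "rz": 0, "dx": 0, "dy": 0, "dz": -35, "gripper": 0},
    {"rx": 0, "ry": 0, "rz": 0, "dx": -20, "dy": 0, "dz": -10, "gripper": 0},
    {"rx": 0, "ry": 0, "rz": 0, "dx": -30, "dy": 0, "dz": 0, "gripper": 0},
    {"rx": 0, "ry": 0, "rz": 0, "dx": -30, "dy": 0, "dz": 0, "gripper": 0},
    {"rx": 0, "ry": 0, "rz": 0, "dx": 0, "dy": 0, "dz": 0, "gripper": 0},
    {"rx": 0, "ry": 0, "rz": 0, "dx": 0, "dy": 0, "dz": 0, "gripper": 0},
    {"rx": 0, "ry": 0, "rz": 0, "dx": 0, "dy": 0, "dz": 0, "gripper": 0},
    {"rx": 0, "ry": 0, "rz": 0, "dx": 0, "dy": 0, "dz": 0, "gripper": 0}
  ],
  "grip_force": 30
}}

```text
clock: 21.12
tcp_pos: [0.4845, 0.1164, 0.2962]
orientation: [-3.141, -0.006, 0.0]
contact_force: [-0.1, 0.2, 1.1]
grip_width: 0.0424
gripper_force: 0.0
```

```bash
python3 -c "
from h import *
delta(.564,.1165,.1855,90.25)
s=r.grab_frame('side')
cv2.imwrite('pics/G.png',tile(s,220,110,100,105,5))
p=[.6949,.1168,.0044]
for e,h in((.131,.192),(.0887,.192),(.04,.192)):print(proj('side',W(p,[(-e,0,h)])))"
```

```text
t 21.125 tcp [0.4845 0.1164 0.2962] tilt [-2.e-04  3.e-04 -1.e+00] F [-0.1  0.2  1.1] w 0.0424 j [ 0.07  0.18 -0.48  1.89  0.09  1.09 -2.02]
rz -0.05 d [ 79.5   0.2 110.7] before turn [ 79.5   0.2 110.7]
[[245.91018077 144.39157664]]
[[263.94645525 141.18698262]]
[[284.40676611 137.55169807]]
```

View pics/G.png

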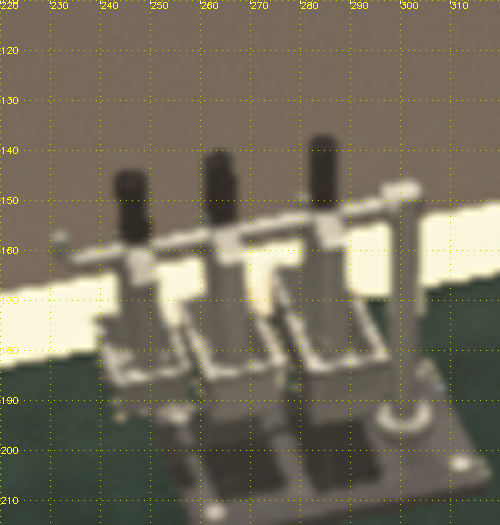

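All three hang upright and clear of one another. Their grip tops are at (246,144), (264,141) and (284,137), which matches the prediction, so I'm handing in.

```bash
python3 -c "
from bench import r
print(r.hand_in())"
```

```text
the job is handed in; nothing more can be done
None
```

The job is handed in at about 21 s of robot time: the last image shows the large, medium and small baskets hanging upright on the rod in that order from the back, let go and clear of the gripper; the hand-in returned no verdict.

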